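Free the kitchen machine's drive cap of unknown hand

ROBOT

A 6-joint arm with a two-finger parallel gripper is mounted at the origin on the work surface. World frame = base frame: x ahead of the robot, y to its left, z up, the work surface at z = 0. Lengths are in m, angles in rad, forces in N, time in s.
With the tool pointing down it reaches from about 0.35 to 0.975 m from the base axis. Payload 7.1 kg.
Tool frame: the origin (TCP) lies midway between the tips of the shut fingers; the grasp point (between the pads) lies manip.grasp_offset behind it (manip.grasp_offset is the distance from the TCP to the grasp point, in m); z points along the fingers, y is the line along which they close (so a half turn about z gives the same grasp; the last joint's range is limited). The gripper opens to 88 mm and grips with 3 to 60 N. Pads are 20 mm wide; open, the fingers measure 115 mm over their backs; the gripper's body (75 mm by 178 mm) begins 61 mm behind the grasp point.
Start: joints at [1.205, 0.423, 1.63, -0, 1.089, -0.019], TCP at [0.212, 0.588, 0.223] pointing down, gripper open.
Joint ranges: [-3, 3], [-0.9, 2.11], [0.09, 2.58], [-1.31, 4.45], [0.11, 2.69], [-2.54, 2.54]. Speed limits (rad/s): [2.39, 2.39, 3.01, 3.14, 3.14, 3.14].

INTERFACE

Orientations are given as a 3x3 rotation matrix whose columns are the frame's x, y, z axes.
In Python, from plant import manip gives the robot as it stands.
- The arm moves only by the tool carry_out, never from a script. Its arguments are lists of equal length, an entry for each row: "dp": the shift along the tool's x, y, z in m, a list of three; "rot": the turn, a rotation vector about the tool's x, y, z in degrees, a list of three. In form: {"dp": [[x, y, z], ...], "rot": [[wx, wy, wz], ...]}. A call has 1 to 20 rows; each row is the pose to reach, as a shift and turn from the pose commanded when the call began, along the tool's axes at that moment; what a row does not reach only later rows make up. A row lasts 1/10 s, in which the tool goes at most 50 mm and 8.59 degrees, less where a joint would pass 70% of its speed; a pose out of reach is approached as far as the arm can. A call with a gripper value outside its range is refused whole. "gripper" is the closure, from 0 (fully open) to 1 (shut), set as the call begins (left out, the last holds). The fingers move at their own pace and stop on an object; "grip_force" is the grip in N (left out, the last holds). Time passes only in rows, so rows that repeat a pose let the fingers close. It gives the time, the measured TCP pose, the force, the opening and the grip force at its end, in the units of the state.
- manip.observe(): the state, without advancing time (a new reading comes with each control period).
- manip.read_camera(name): name is "scene" or "top"; returns a dict with "image" (400x640x3 uint8, red, green, blue), "K" (3x3 intrinsics, pixels), "D" ([k1, k2, p1, p2, k3] as OpenCV has them; the pictures are not rectified), "extrinsics" (4x4, takes a point from camera to world coordinates). Camera axes: x right, y up, looking along -z (the intrinsics and any distortion apply to the point x, -y, -z); pixel columns grow to the right and rows downward; lengths in m; the calibration is good to about 2 mm. A picture is of the moment at which its call begins. There is no depth.
- manip.sign_off(): hands the job in; it is judged then, once.
The state is a dict: "t": time; "joint_pos": joint angles; "joint_vel": joint speeds; "joint_torque": joint torques, N m; "ee_pos": TCP position; "ee_rot": TCP orientation; "ft_force": force on the tool from outside, world axes, zero at the start; "torque": the same for the moment, N m; "opening": opening from 0.0 (shut) to 1.0 (fully open); "grip_force": force on a finger pad.
Only numpy, scipy, OpenCV 4.12 (cv2) and the standard library are available. Lean on these libraries where they do the work, as an engineer would, in place of code of your own. Each camera call takes 0.05 s, during which the arm holds its last target. There are 200 camera calls.

TASK

The orange cap must come off the drive hub of the white kitchen machine, but nobody remembers whether it loosens clockwise or anticlockwise. Grip it by its wing, feel gently which way it turns (the wrong way it soon meets a stop; do not wrench it or pull while it is locked), turn it the free way to its end stop, then lift it straight off and finish still holding it level in the gripper, at least 7 cm above its seat and touching nothing else. Leave the bowl, the measuring cup and the two tart tins where they are.

Things in the scene. Friction and masses are not known exactly. Their poses are not given: they have to be found in the camera images.
- machine: White kitchen machine base, fixed on the counter (suction feet), 210 x 190 x 85 mm; origin at the centre of its underside, z up, x away from its dial side. On its top, on its z axis, stands an aluminium hub tube, 68 mm outer and 48 mm inner diameter, rim 120 mm above the counter, which carries the cap. Place varies; turned up to 0.5 rad.
- cap: Loose orange drive cap, 60 to 130 g. Origin on its axis at the underside of its flange (68 mm disc, z 0 to 8 mm), which rests on the hub rim; z up. On the flange a straight upright wing to grip: 46 mm long along the cap's x, 16 mm thick along y, z 8 to 36 mm, centred. Below it a plug and key reach 29 mm down into the hub. It starts locked, its x within 0.1 rad of the machine's x.
- cap_wing (a point): Middle of the cap's wing, on the cap's axis, 22 mm above the underside of its flange; axes as the cap's. Turning takes under 0.1 N m; a grip of 20 to 30 N is plenty, over 1.5 N m is wrenching.
- hub (a point): Centre of the hub rim, the cap's seat. Part-turn lock: the wrong way the cap meets a firm stop about 0.2 rad from the machine's x axis; the other way it turns easily, without rising, to a firm end stop at about 1.1 rad, and lifts off there (free from 0.85). The free way, clockwise or anticlockwise, varies and is not visible.
- bowl: Glass mixing bowl, 170 mm diameter, 90 mm high, a bystander; origin at the centre of its underside.
- measuring_cup: Blue plastic measuring cup, 80 mm diameter, 85 mm high, handle to its +y, a bystander; origin at the centre of its underside.
- tin_a: Fluted steel tart tin, 105 mm diameter, 22 mm high, a bystander; origin at the centre of its underside.
- tin_b: The other tart tin, alike; a bystander.
Not all that is in view belongs to the job. Leave any yellow look-alike of the cap alone.

How it is judged:
On the way, in this order (a step that is already met when the one before it is completed fails the run):
1. the cap is turned out of its lock, still down on the hub (angle between the x axis of cap and the x axis of machine, either way round above 0.7 rad and z of cap in the frame of machine below 0.128 m), for 0.05 s.
2. the cap is lifted clear of the hub in the gripper (z of cap in the frame of machine above 0.16 m and contact force between the fingers and cap above 1 N), for 0.1 s.
At the end, for the whole second after the job is handed in: The cap is in the fingers (over 1 N), its flange at least 68 mm above the hub rim, within 0.3 rad of level, still (under 0.03 m/s), touching neither the machine nor a bystander; each bystander is within 30 mm of where it stood (z of cap in the frame of machine above 0.188 m and contact force between the fingers and cap above 1 N and contact force between cap and machine below 0.05 N and angle between cap's own z axis and vertical below 0.3 rad and linear speed of cap below 0.03 m/s and contact force between cap and bowl below 0.05 N and contact force between cap and measuring_cup below 0.05 N and contact force between cap and tin_a below 0.05 N and contact force between cap and tin_b below 0.05 N and distance of each of bowl, measuring_cup, tin_a, tin_b from where it was at the start of the episode below 0.03 m); the arm keeps its last pose, push and grip.
It fails at once if the cap is wrenched: pressed or pulled on the machine with more than 80 N (contact force between cap and machine above 80 N).
It fails at once if the gripper rams the machine with more than 30 N (contact force between the arm and machine above 30 N).
It fails at once if a bystander is pushed more than 30 mm (distance of any of bowl, measuring_cup, tin_a, tin_b from where it was at the start of the episode above 0.03 m).
It also fails if it takes over 61 s, if anything falls off the work surface, if the arm or the gripper's body presses on something with over 40 N, if the wrist force passes 120 N, or if a joint passes its speed limit or range.

## Working session

There is one attempt and no reset: what is moved stays moved. The work goes in short steps, Python scripts to look and compute and a tool call to move; the robot and the scene stay as the last step left them, time stands still between calls to the robot, and variables do not carry over. Pictures are saved under pics/ and viewed, at most 10 in all, crops included, and the job is handed in when it is done.

Besides the shell and the picture viewer there is one more tool, called after "Request:" in YAML: its name, and indented under it one key for each argument. carry_out: Moves the arm, as the interface text tells. Its arguments: {"type":"object","properties":{"dp":{"type":"array"},"rot":{"type":"array"},"gripper":{"type":"number"},"grip_force":{"type":"number"}},"required":["dp","rot"]}

```bash
mkdir -p pics
cat > h.py <<'E'
import numpy as np, cv2
from plant import manip
def shot(n,f):
    c=manip.read_camera(n); cv2.imwrite(f,c["image"][:,:,::-1]); 
    np.savez(f[:-4]+".npz",**c); return c
def ray(f,px):
    c=np.load(f[:-4]+".npz"); u=cv2.undistortPoints(np.array([[px]],float),c["K"],c["D"])[0,0]
    E=c["extrinsics"]; d=E[:3,:3]@np.array([u[0],-u[1],-1]); return E[:3,3],d
def onz(f,px,z):
    o,d=ray(f,px); return o+d*(z-o[2])/d[2]
E
python3 - <<'E'
from h import *
for n in("top","scene"):
    c=shot(n,f"pics/{n}0.png"); print(c["extrinsics"].round(3).tolist())
s=manip.observe(); print({k:np.round(v,3).tolist() for k,v in s.items()}, manip.grasp_offset)
E
```

```text
[[0.005, 0.998, -0.061, 0.5], [-1.0, 0.005, 0.004, 0.039], [0.004, 0.061, 0.998, 1.256], [0.0, 0.0, 0.0, 1.0]]
[[-0.097, -0.863, 0.495, 1.17], [0.995, -0.091, 0.036, 0.071], [0.014, 0.496, 0.868, 1.141], [0.0, 0.0, 0.0, 1.0]]
{'t': 0.1, 'joint_pos': [1.205, 0.424, 1.631, 0.0, 1.089, -0.019], 'joint_vel': [0.001, -0.002, -0.001, -0.003, 0.001, 0.002], 'joint_torque': [0.0, -54.561, -27.432, 0.064, 0.019, -0.0], 'ee_pos': [0.212, 0.587, 0.222], 'ee_rot': [[-0.94, 0.34, -0.0], [0.34, 0.94, -0.001], [0.0, -0.001, -1.0]], 'ft_force': [0.327, -0.428, -0.645], 'torque': [0.002, -0.027, -0.033], 'grip_force': 0.0, 'opening': 0.999} 0.0187
```

View pics/top0.png

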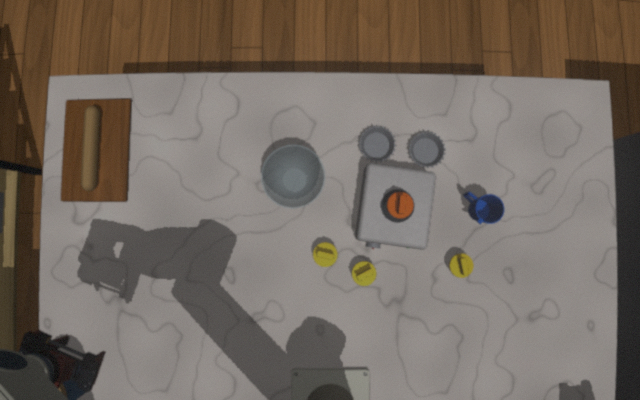

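View pics/scene0.png

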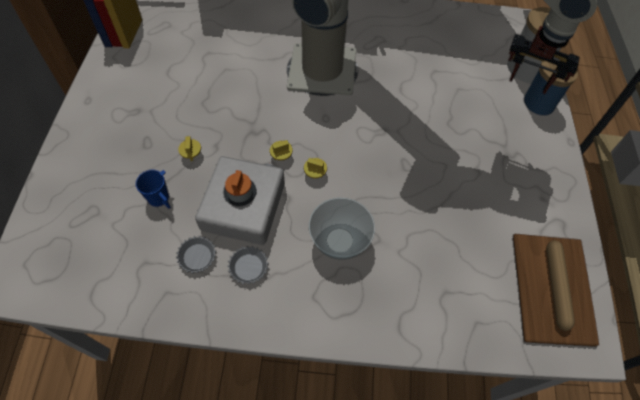

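The top view has the orange cap at about (400,205) on the machine. The dial is at (372,243), the tins at (377,142) and (425,148), the bowl at (292,172), the cup at (487,208), and three yellow decoys sit nearby. In the scene view the cap is at (238,185). I'll enlarge both.

Run:
```python
import cv2,numpy as np
a=cv2.imread("pics/top0.png")[150:260,340:450]; b=cv2.imread("pics/scene0.png")[150:230,195:295]
A=cv2.resize(a,(550,550),interpolation=cv2.INTER_CUBIC); cv2.imwrite("pics/topc.png",A)
# orange blobs
for f in("top0","scene0"):
    i=cv2.imread(f"pics/{f}.png").astype(int); m=(i[:,:,2]-i[:,:,0]>70)&(i[:,:,2]-i[:,:,1]>50)
    n,l,s,c=cv2.connectedComponentsWithStats(m.astype(np.uint8)); print(f,[(s[k].tolist(),c[k].round(1).tolist()) for k in range(1,n) if s[k][4]>60])
```

```text
top0 [([388, 193, 25, 25, 425], [400.4, 205.4])]
scene0 [([226, 171, 15, 22, 163], [232.3, 180.9]), ([241, 175, 9, 18, 104], [245.2, 184.0])]
```

View pics/topc.png

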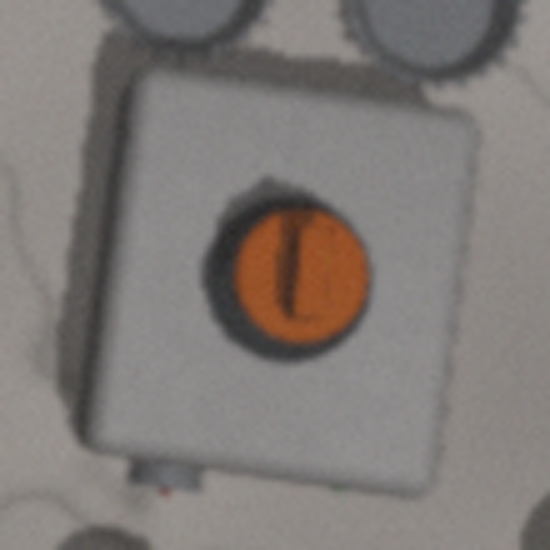

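The crop (5x, offset 340,150) shows the machine-top corners at (135,70), (478,112), (430,495) and (90,450). The flange disc is centred near (302,275), and the dark wing flank runs from about (303,212) to (290,318).

```bash
python3 - <<'E'
from h import *
f="pics/top0.png"; P=lambda x,y:((x+.5)/5-.5+340,(y+.5)/5-.5+150)
C=[onz(f,P(*p),.085) for p in((135,70),(478,112),(430,495),(90,450))]
C=np.array(C)[:,:2]; print(C.round(4).tolist(),"ctr",C.mean(0).round(4))
d1=(C[0]+C[1]-C[2]-C[3])/2; d2=(C[0]+C[3]-C[1]-C[2])/2; print(np.linalg.norm(d1),np.linalg.norm(d2),np.arctan2(d1[1],d1[0]),np.arctan2(-d2[0],d2[1]))
e=[onz(f,P(*p),.128)[:2] for p in((235,275),(370,275),(302,205),(302,345))]; e=np.array(e)
print("disc",e.mean(0),np.linalg.norm(e[0]-e[1]),np.linalg.norm(e[2]-e[3]))
w=[onz(f,P(*p),.14)[:2] for p in((303,212),(290,318))]; w=np.array(w);d=w[0]-w[1];print("wing",np.linalg.norm(d),np.arctan2(d[1],d[0]))
# scene wing blobs
print("scene wing",onz("pics/scene0.png",(238,181),.135))
from scipy.spatial.transform import Rotation as R
for n,p,z in(("tinA",(377,142),.022),("tinB",(425,148),.022),("bowl",(292,172),.09),("cup",(489,209),.085)): print(n,onz(f,p,z).round(3))
E
python3 - <<'E'
import cv2
b=cv2.imread("pics/scene0.png")[150:240,190:300]
cv2.imwrite("pics/scc.png",cv2.resize(b,None,fx=6,fy=6,interpolation=cv2.INTER_CUBIC))
E
```

```text
[[0.6682, -0.0914], [0.6473, -0.2744], [0.4446, -0.2468], [0.4679, -0.0675]] ctr [ 0.557 -0.17 ]
0.20310314980247757 0.18255563516353374 -0.12712076024663865 -0.12135673460304368
disc [ 0.5579521  -0.17155004] 0.06903526263384002 0.07112972467076809
wing 0.05377669954687476 -0.12840416617698655
scene wing [ 0.55959532 -0.17081185  0.135     ]
tinA [ 0.738 -0.128  0.022]
tinB [ 0.723 -0.263  0.022]
bowl [0.644 0.105 0.09 ]
cup [ 0.549 -0.419  0.085]
```

View pics/scc.png

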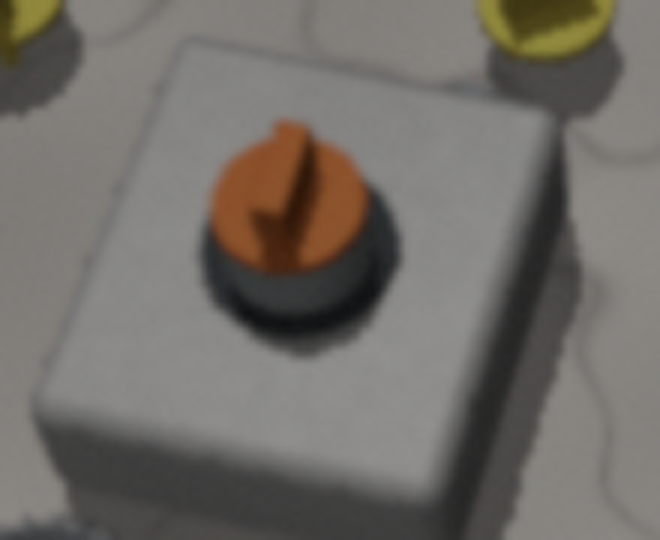

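The scene crop (6x, offset 190,150) shows the wing-top corners at about (252,212), (284,214), (309,127) and (278,122). I'll use them to fix the wing yaw and centre.

Run:
```python
from h import *
from scipy.spatial.transform import Rotation as R
f="pics/scene0.png"; P=lambda x,y:((x+.5)/6-.5+190,(y+.5)/6-.5+150)
c=np.array([onz(f,P(*p),.156)[:2] for p in((252,212),(284,214),(309,127),(278,122))])
print(c.round(4).tolist(),c.mean(0)); d=(c[0]+c[1]-c[2]-c[3])/2; print(np.linalg.norm(d),np.arctan2(d[1],d[0]), np.linalg.norm(c[0]-c[1]))
s=manip.observe(); R0=np.array(s["ee_rot"]); p0=np.array(s["ee_pos"])
print("tool yaw x",np.arctan2(R0[1,0],R0[0,0]),"y",np.arctan2(R0[1,1],R0[0,1]))
```

```text
[[0.5853, -0.1796], [0.5849, -0.1662], [0.5413, -0.1635], [0.5402, -0.177]] [ 0.56292303 -0.17159212]
0.04447556292466016 -0.060621245546804495 0.013427161878523662
tool yaw x 2.794790186607241 y 1.2239938947842928
```

```bash
cat >> h.py <<'E'
from scipy.spatial.transform import Rotation as R
def togo(p,yaw):  # yaw = world heading of the tool x axis, tool straight down
    s=manip.observe(); R0=np.array(s["ee_rot"]); p0=np.array(s["ee_pos"])
    c,n=np.cos(yaw),np.sin(yaw); T=np.array([[c,n,0],[n,-c,0],[0,0,-1.]])
    print("dp mm",(R0.T@(np.array(p)-p0)*1e3).round(1),"rot deg",R.from_matrix(R0.T@T).as_rotvec(degrees=True).round(2),"j",np.round(s["joint_pos"],2))
E
python3 -c "
from h import *
togo([.559,-.171,.222],-.09)"
```

```text
dp mm [-583.9 -595.3    0.8] rot deg [-2.0000e-02  1.1000e-01  1.6529e+02] j [ 1.2   0.42  1.63  0.    1.09 -0.02]
```

Request:
carry_out:
  dp:
    - [-0.03,-0.03,0]
    - [-0.06,-0.06,0]
    - [-0.09,-0.09,0]
    - [-0.12,-0.12,0]
    - [-0.15,-0.15,0]
    - [-0.18,-0.18,0]
    - [-0.21,-0.21,0]
    - [-0.24,-0.24,0]
    - [-0.27,-0.27,0]
    - [-0.3,-0.3,0]
    - [-0.33,-0.33,0]
    - [-0.36,-0.36,0]
    - [-0.39,-0.39,0]
    - [-0.42,-0.42,0]
    - [-0.45,-0.45,0]
    - [-0.48,-0.48,0]
    - [-0.51,-0.51,0]
    - [-0.54,-0.54,0]
    - [-0.57,-0.57,0]
    - [-0.584,-0.595,0]
  rot:
    - [0,0,8]
    - [0,0,16]
    - [0,0,24]
    - [0,0,32]
    - [0,0,40]
    - [0,0,48]
    - [0,0,56]
    - [0,0,64]
    - [0,0,72]
    - [0,0,80]
    - [0,0,88]
    - [0,0,96]
    - [0,0,104]
    - [0,0,112]
    - [0,0,120]
    - [0,0,128]
    - [0,0,136]
    - [0,0,145]
    - [0,0,155]
    - [0,0,165]
  gripper: 0

```text
t: 2.1
ee_pos: [0.5606, -0.1728, 0.2224]
ee_rot: [[0.999, -0.036, 0.001], [-0.036, -0.999, -0.0], [0.001, 0.0, -1.0]]
ft_force: [0.6, -1.1, -0.5]
opening: 1.001
grip_force: 0.0
```

Request:
carry_out:
  dp:
    - [0,0,0]
    - [0,0,0]
  rot:
    - [0,0,4]
    - [0,0,4]

```text
t: 2.3
ee_pos: [0.5591, -0.1711, 0.2221]
ee_rot: [[0.995, -0.101, -0.001], [-0.101, -0.995, 0.0], [-0.001, -0.0, -1.0]]
ft_force: [-0.2, 0.2, -0.1]
opening: 1.0
grip_force: 0.0
```

```bash
python3 -c "
from h import *
togo([.559,-.171,.145],-.09)
shot('top','pics/top1.png');shot('scene','pics/scene1.png')
s=manip.observe();print(s['ee_pos'],s['ft_force'],s['torque'])
b=cv2.imread('pics/scene1.png')[90:250,160:320]
cv2.imwrite('pics/scc1.png',cv2.resize(b,None,fx=3.7,fy=3.7,interpolation=cv2.INTER_CUBIC))"
```

```text
dp mm [-0.  -0.1 77.1] rot deg [-0.02  0.06 -0.62] j [-0.32  0.37  1.72  0.    1.06  1.35]
[ 0.55901254 -0.169998    0.22229869] [0.5099598  0.34800124 0.28867285] [0.04300484 0.1880679  0.02655603]
```

View pics/scc1.png

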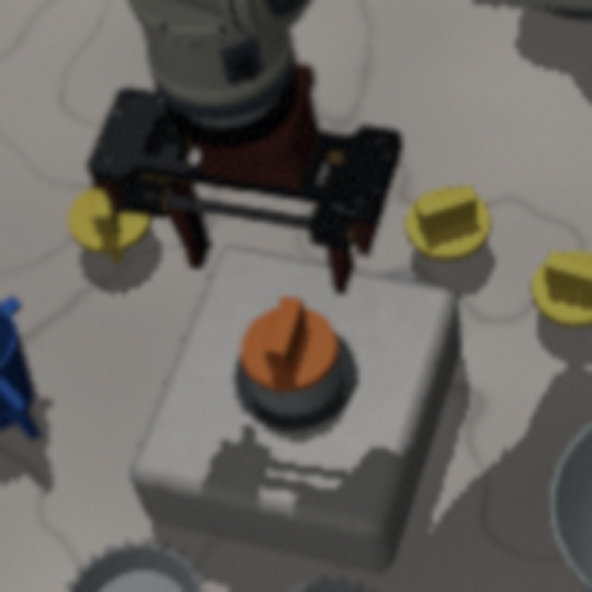

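The gripper is centred above the orange cap, with its fingers on either side of the wing. I'll lower until the tips are about 5 mm above the flange, then close gently.

Request:
carry_out:
  dp:
    - [0,0,0.02]
    - [0,0,0.04]
    - [0,0,0.06]
    - [0,0,0.07]
    - [0,0,0.08]
    - [0,0,0.089]
    - [0,0,0.089]
    - [0,0,0.089]
  rot:
    - [0,0,0]
    - [0,0,0]
    - [0,0,0]
    - [0,0,0]
    - [0,0,0]
    - [0,0,0]
    - [0,0,0]
    - [0,0,0]

```text
t: 3.2
ee_pos: [0.5597, -0.1703, 0.134]
ee_rot: [[0.995, -0.098, 0.0], [-0.098, -0.995, -0.0], [0.0, 0.0, -1.0]]
ft_force: [-0.2, 0.5, -0.3]
opening: 0.999
grip_force: 0.0
```

Request:
carry_out:
  dp:
    - [0,0,0]
    - [0,0,0]
    - [0,0,0]
    - [0,0,0]
    - [0,0,0]
    - [0,0,0]
    - [0,0,0]
    - [0,0,0]
    - [0,0,0]
    - [0,0,0]
  rot:
    - [0,0,0]
    - [0,0,0]
    - [0,0,0]
    - [0,0,0]
    - [0,0,0]
    - [0,0,0]
    - [0,0,0]
    - [0,0,0]
    - [0,0,0]
    - [0,0,0]
  gripper: 1
  grip_force: 6

```text
t: 4.2
ee_pos: [0.5594, -0.1703, 0.1337]
ee_rot: [[0.995, -0.098, -0.0], [-0.098, -0.995, -0.0], [-0.0, 0.0, -1.0]]
ft_force: [0.3, -0.6, 0.1]
opening: 0.182
grip_force: 6.0
```

```bash
python3 -c "
from h import *
togo([.559,-.171,.133],-.1)
s=manip.observe();print(s['t'],s['ee_pos'],s['ft_force'],s['torque'],s['opening'],s['grip_force'])"
```

```text
dp mm [-0.3  0.7  0.7] rot deg [0.   0.   0.08] j [-0.32  0.48  1.78 -0.    0.88  1.35]
4.2 [ 0.55940702 -0.17031067  0.13366654] [ 0.31560308 -0.55770915  0.08568566] [-0.0549392   0.09457014 -0.03456024] 0.18242439997624063 5.999875590205193
```

The opening of 16 mm matches the wing. Now I'll firm up the grip and feel the turn, clockwise seen from above first (+tool z).

Request:
carry_out:
  dp:
    - [0,0,0]
    - [0,0,0]
    - [0,0,0]
    - [0,0,0]
    - [0,0,0]
    - [0,0,0]
    - [0,0,0]
    - [0,0,0]
  rot:
    - [0,0,0]
    - [0,0,0]
    - [0,0,1]
    - [0,0,2]
    - [0,0,3]
    - [0,0,4]
    - [0,0,5]
    - [0,0,5]
  gripper: 1
  grip_force: 25

```text
t: 5.0
ee_pos: [0.5594, -0.1703, 0.1337]
ee_rot: [[0.983, -0.186, -0.0], [-0.186, -0.983, 0.0], [-0.0, -0.0, -1.0]]
ft_force: [-0.0, 0.6, -0.4]
opening: 0.181
grip_force: 25.0
```

```bash
python3 -c "
from h import *
s=manip.observe();print(s['t'],s['ee_pos'],s['ft_force'],s['torque'],s['joint_torque'][5],s['opening'],s['grip_force'])"
```

```text
5.0 [ 0.55938936 -0.17025794  0.13366257] [-0.02087598  0.56325563 -0.43772439] [-0.01954178  0.17280469  0.01375347] 0.17177820671349764 0.1807228360741738 25.000213086605072
```

Request:
carry_out:
  dp:
    - [0,0,0]
    - [0,0,0]
    - [0,0,0]
    - [0,0,0]
  rot:
    - [0,0,1]
    - [0,0,2]
    - [0,0,3]
    - [0,0,3]

```text
t: 5.4
ee_pos: [0.5594, -0.1703, 0.1337]
ee_rot: [[0.972, -0.237, -0.0], [-0.237, -0.972, 0.0], [-0.0, 0.0, -1.0]]
ft_force: [0.1, -0.1, 0.2]
opening: 0.181
grip_force: 25.0
```

```bash
python3 -c "
from h import *
s=manip.observe();print(s['t'],s['ee_pos'],s['ft_force'],s['torque'],s['joint_torque'][5],s['opening'],s['grip_force'])"
```

```text
5.4 [ 0.55937328 -0.17029231  0.13365291] [ 0.05288397 -0.07761742  0.15528263] [ 0.03909799  0.11835174 -0.01397129] 0.1740393927320838 0.1808440567470464 25.00012993812561
```

Request:
carry_out:
  dp:
    - [0,0,0]
    - [0,0,0]
    - [0,0,0]
    - [0,0,0]
    - [0,0,0]
    - [0,0,0]
  rot:
    - [0,0,1]
    - [0,0,2]
    - [0,0,3]
    - [0,0,4]
    - [0,0,5]
    - [0,0,5]

```text
t: 6.0
ee_pos: [0.5594, -0.1703, 0.1337]
ee_rot: [[0.947, -0.321, -0.0], [-0.321, -0.947, 0.0], [-0.0, -0.0, -1.0]]
ft_force: [0.4, -1.0, -0.7]
opening: 0.177
grip_force: 25.0
```

```bash
python3 -c "
from h import *
s=manip.observe();print(s['t'],s['ee_pos'],s['ft_force'],s['torque'],s['joint_torque'][5],s['opening'],s['grip_force'])"
```

```text
6.0 [ 0.55938345 -0.17027379  0.13366827] [ 0.35142361 -1.04705191 -0.73202078] [ 0.00136506  0.1375938  -0.00159675] 0.17803039401769638 0.1772515641220849 25.000150501728058
```

Request:
carry_out:
  dp:
    - [0,0,0]
    - [0,0,0]
    - [0,0,0]
  rot:
    - [0,0,1]
    - [0,0,2]
    - [0,0,2]

```text
t: 6.3
ee_pos: [0.5594, -0.1703, 0.1337]
ee_rot: [[0.935, -0.353, -0.0], [-0.353, -0.935, -0.0], [-0.0, 0.0, -1.0]]
ft_force: [-0.8, -0.6, -0.5]
opening: 0.179
grip_force: 25.0
```

```bash
python3 -c "
from h import *
s=manip.observe();print(s['t'],s['ee_pos'],s['ft_force'],s['torque'],s['joint_torque'][5],s['opening'],s['grip_force'])"
```

```text
6.3 [ 0.5593939  -0.17028233  0.1336651 ] [-0.78032912 -0.62446734 -0.48625324] [0.03273988 0.11882434 0.00676027] 0.17747108358889818 0.1792217696127776 25.000198781490326
```

Still no resistance at about 0.24 rad from the machine's x. I'll continue a few degrees at a time.

Request:
carry_out:
  dp:
    - [0,0,0]
    - [0,0,0]
    - [0,0,0]
    - [0,0,0]
    - [0,0,0]
  rot:
    - [0,0,1]
    - [0,0,2]
    - [0,0,3]
    - [0,0,4]
    - [0,0,4]

```text
t: 6.8
ee_pos: [0.5595, -0.1701, 0.1337]
ee_rot: [[0.909, -0.418, 0.0], [-0.418, -0.909, 0.0], [0.0, -0.0, -1.0]]
ft_force: [0.5, 2.0, -2.2]
opening: 0.181
grip_force: 25.0
```

```bash
python3 -c "
from h import *
shot('top','pics/top2.png')
s=manip.observe();print(s['t'],s['ee_pos'],s['ft_force'],s['torque'],s['joint_torque'][5],s['opening'],s['grip_force'])"
```

```text
6.85 [ 0.5594967  -0.17011617  0.13369179] [ 1.07984731  1.11142517 -0.58326049] [0.31357255 0.01830465 0.09811272] 0.1541262399405241 0.1786854466116858 25.002907812595367
```

Request:
carry_out:
  dp:
    - [0,0,0]
    - [0,0,0]
    - [0,0,0]
    - [0,0,0]
    - [0,0,0]
  rot:
    - [0,0,1]
    - [0,0,2]
    - [0,0,3]
    - [0,0,4]
    - [0,0,4]

```text
t: 7.35
ee_pos: [0.5596, -0.1702, 0.1338]
ee_rot: [[0.877, -0.48, 0.0], [-0.48, -0.877, 0.0], [0.0, -0.0, -1.0]]
ft_force: [1.8, 3.4, 1.3]
opening: 0.184
grip_force: 25.8
```

```bash
python3 -c "
from h import *
shot('scene','pics/scene2.png')
s=manip.observe();print(s['t'],s['ee_pos'],s['ft_force'],s['torque'],s['joint_torque'],s['opening'],s['grip_force'])
b=cv2.imread('pics/scene2.png')[110:240,170:310]
cv2.imwrite('pics/scc2.png',cv2.resize(b,None,fx=4.5,fy=4.5,interpolation=cv2.INTER_CUBIC))"
```

```text
7.4 [ 0.55954966 -0.17015908  0.13383234] [1.42196993 3.37163455 0.58660885] [ 0.77565238 -0.16029994  0.74920927] [-2.83442460e+00 -5.23082900e+01 -2.21273303e+01 -5.20418677e-01
  2.62230089e-03  7.70177599e-01] 0.18311050819636757 25.755531191825867
```

View pics/scc2.png

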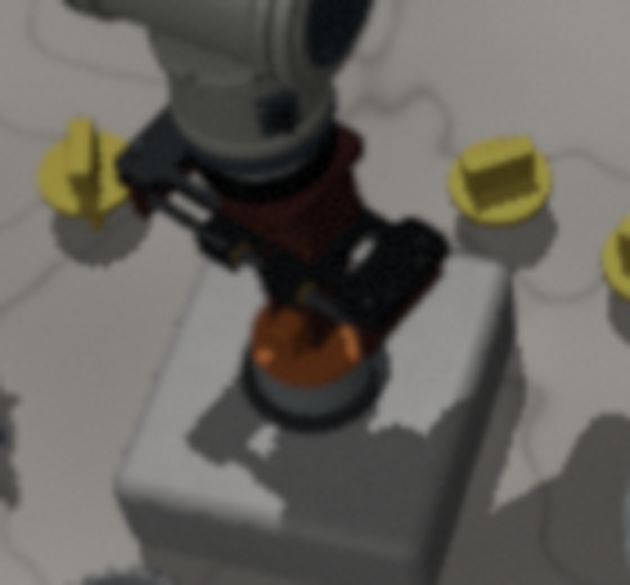

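The picture shows the gripper turned on the cap. The moment rises to 0.75 N m, so clockwise meets the stop. I'll turn anticlockwise (-tool z).

Request:
carry_out:
  dp:
    - [0,0,0]
    - [0,0,0]
    - [0,0,0]
    - [0,0,0]
    - [0,0,0]
    - [0,0,0]
    - [0,0,0]
    - [0,0,0]
    - [0,0,0]
    - [0,0,0]
    - [0,0,0]
    - [0,0,0]
    - [0,0,0]
    - [0,0,0]
    - [0,0,0]
  rot:
    - [0,0,-2]
    - [0,0,-4]
    - [0,0,-6]
    - [0,0,-9]
    - [0,0,-12]
    - [0,0,-15]
    - [0,0,-18]
    - [0,0,-21]
    - [0,0,-24]
    - [0,0,-27]
    - [0,0,-30]
    - [0,0,-33]
    - [0,0,-36]
    - [0,0,-38]
    - [0,0,-38]

```text
t: 8.9
ee_pos: [0.5592, -0.1708, 0.1337]
ee_rot: [[0.987, 0.162, -0.0], [0.162, -0.987, -0.0], [-0.0, 0.0, -1.0]]
ft_force: [0.3, -0.1, 0.6]
opening: 0.177
grip_force: 25.0
```

```bash
python3 -c "
from h import *
s=manip.observe();print(s['t'],s['ee_pos'],s['ft_force'],s['torque'],s['joint_torque'][5],s['opening'],s['grip_force'])"
```

```text
8.9 [ 0.55917265 -0.17081571  0.13368881] [ 0.27567356 -0.07611003  0.63867357] [-0.07402404  0.16060214 -0.00897991] -0.36473379470407963 0.1772900296383633 24.978780448436737
```

Anticlockwise is free: past 0.28 rad with no moment. I'll go on to the end stop.

Request:
carry_out:
  dp:
    - [0,0,0]
    - [0,0,0]
    - [0,0,0]
    - [0,0,0]
    - [0,0,0]
    - [0,0,0]
    - [0,0,0]
    - [0,0,0]
    - [0,0,0]
    - [0,0,0]
    - [0,0,0]
    - [0,0,0]
    - [0,0,0]
    - [0,0,0]
  rot:
    - [0,0,-3]
    - [0,0,-6]
    - [0,0,-9]
    - [0,0,-12]
    - [0,0,-15]
    - [0,0,-18]
    - [0,0,-21]
    - [0,0,-24]
    - [0,0,-27]
    - [0,0,-30]
    - [0,0,-33]
    - [0,0,-36]
    - [0,0,-39]
    - [0,0,-39]

```text
t: 10.3
ee_pos: [0.5593, -0.1706, 0.1337]
ee_rot: [[0.665, 0.746, -0.0], [0.746, -0.665, -0.0], [-0.0, 0.0, -1.0]]
ft_force: [-0.2, -0.8, 0.9]
opening: 0.182
grip_force: 25.0
```

```bash
python3 -c "
from h import *
s=manip.observe();print(s['t'],s['ee_pos'],s['ft_force'],s['torque'],s['joint_torque'][5],s['opening'],s['grip_force'])"
```

```text
10.3 [ 0.55928466 -0.1706455   0.13368588] [-0.15621389 -0.84746825  0.88387255] [-0.13921983  0.11586552  0.0455431 ] -0.5229599587619305 0.18174370089465763 24.97734099626541
```

Request:
carry_out:
  dp:
    - [0,0,0]
    - [0,0,0]
    - [0,0,0]
    - [0,0,0]
    - [0,0,0]
    - [0,0,0]
  rot:
    - [0,0,-1]
    - [0,0,-2]
    - [0,0,-3]
    - [0,0,-4]
    - [0,0,-5]
    - [0,0,-5]

```text
t: 10.9
ee_pos: [0.56, -0.1707, 0.1338]
ee_rot: [[0.596, 0.803, 0.001], [0.803, -0.596, -0.001], [0.0, 0.001, -1.0]]
ft_force: [2.7, -4.1, -2.3]
opening: 0.178
grip_force: 25.0
```

```bash
python3 -c "
from h import *
s=manip.observe();print(s['t'],s['ee_pos'],s['ft_force'],s['torque'],s['joint_torque'][5],s['opening'],s['grip_force'])"
```

```text
10.9 [ 0.55996895 -0.17071881  0.13379975] [ 2.70069082 -4.11715523 -2.32426654] [-0.98030821 -0.57968194 -0.01912693] -0.27363614179193974 0.17818408080874681 24.992796778678894
```

Request:
carry_out:
  dp:
    - [0,0,0]
    - [0,0,0]
    - [0,0,0]
    - [0,0,0]
  rot:
    - [0,0,-1]
    - [0,0,-2]
    - [0,0,-3]
    - [0,0,-3]

```text
t: 11.3
ee_pos: [0.5601, -0.1707, 0.1338]
ee_rot: [[0.555, 0.832, 0.002], [0.832, -0.555, -0.001], [0.0, 0.002, -1.0]]
ft_force: [4.2, -4.0, -3.4]
opening: 0.181
grip_force: 25.1
```

```bash
python3 -c "
from h import *
s=manip.observe();print(s['t'],s['ee_pos'],s['ft_force'],s['torque'],s['joint_torque'][5],s['opening'],s['grip_force'])"
```

```text
11.3 [ 0.56008825 -0.1707192   0.13381592] [ 4.19935478 -3.97989958 -3.43011027] [-1.05659547 -0.62207708 -0.499836  ] -0.6151882186532021 0.18140982349240636 25.09900689125061
```

The end stop is felt at −0.5 N m, about 1.1 rad. I'll ease back a little and lift slowly, watching the force.

Request:
carry_out:
  dp:
    - [0,0,0]
    - [0,0,0]
    - [0,0,0]
    - [0,0,-0.001]
    - [0,0,-0.002]
    - [0,0,-0.003]
    - [0,0,-0.003]
  rot:
    - [0,0,1]
    - [0,0,2]
    - [0,0,3]
    - [0,0,3]
    - [0,0,3]
    - [0,0,3]
    - [0,0,3]

```text
t: 12.0
ee_pos: [0.5598, -0.1706, 0.1366]
ee_rot: [[0.597, 0.802, 0.001], [0.802, -0.597, -0.001], [0.0, 0.001, -1.0]]
ft_force: [3.0, -5.3, -4.4]
opening: 0.18
grip_force: 25.0
```

```bash
python3 -c "
from h import *
s=manip.observe();print(s['t'],s['ee_pos'],s['ft_force'],s['torque'],s['joint_torque'][5],s['opening'],s['grip_force'])"
```

```text
12.0 [ 0.55980318 -0.17061287  0.13664304] [ 2.98049113 -5.28016143 -4.40640444] [-1.15219858 -0.6659176  -0.08300049] -0.07885856553912163 0.179550302994817 24.996124505996704
```

Request:
carry_out:
  dp:
    - [0,0,-0.002]
    - [0,0,-0.004]
    - [0,0,-0.006]
    - [0,0,-0.008]
    - [0,0,-0.01]
    - [0,0,-0.012]
    - [0,0,-0.012]
  rot:
    - [0,0,0]
    - [0,0,0]
    - [0,0,0]
    - [0,0,0]
    - [0,0,0]
    - [0,0,0]
    - [0,0,0]

```text
t: 12.7
ee_pos: [0.5586, -0.1698, 0.1487]
ee_rot: [[0.597, 0.802, -0.002], [0.802, -0.597, 0.001], [-0.0, -0.002, -1.0]]
ft_force: [-0.0, -2.3, -0.4]
opening: 0.181
grip_force: 25.0
```

```bash
python3 -c "
from h import *
s=manip.observe();print(s['t'],s['ee_pos'],s['ft_force'],s['torque'],s['joint_torque'][5],s['opening'],s['grip_force'])"
```

```text
12.7 [ 0.55862551 -0.16981243  0.1486541 ] [-0.02051754 -2.26273407 -0.43247784] [-0.35702319  0.18321316 -0.02781346] -0.00694038433721289 0.18105019971507347 24.98072326183319
```

Request:
carry_out:
  dp:
    - [0,0,-0.003]
    - [0,0,-0.006]
    - [0,0,-0.009]
    - [0,0,-0.012]
    - [0,0,-0.016]
    - [0,0,-0.02]
    - [0,0,-0.025]
    - [0,0,-0.03]
    - [0,0,-0.036]
    - [0,0,-0.042]
    - [0,0,-0.05]
    - [0,0,-0.06]
    - [0,0,-0.07]
    - [0,0,-0.078]
    - [0,0,-0.084]
    - [0,0,-0.088]
    - [0,0,-0.09]
    - [0,0,-0.09]
    - [0,0,-0.09]
    - [0,0,-0.09]
  rot:
    - [0,0,0]
    - [0,0,0]
    - [0,0,0]
    - [0,0,0]
    - [0,0,0]
    - [0,0,0]
    - [0,0,0]
    - [0,0,0]
    - [0,0,0]
    - [0,0,0]
    - [0,0,0]
    - [0,0,0]
    - [0,0,0]
    - [0,0,0]
    - [0,0,0]
    - [0,0,0]
    - [0,0,0]
    - [0,0,0]
    - [0,0,0]
    - [0,0,0]

```text
t: 14.7
ee_pos: [0.5592, -0.1702, 0.2383]
ee_rot: [[0.597, 0.802, -0.001], [0.802, -0.597, 0.0], [-0.0, -0.001, -1.0]]
ft_force: [-0.4, -0.4, -0.8]
opening: 0.181
grip_force: 25.0
```

```bash
python3 -c "
from h import *
shot('scene','pics/scene3.png')
s=manip.observe();print(s['t'],s['ee_pos'],s['ft_force'],s['torque'],s['joint_vel'],s['opening'],s['grip_force'])
b=cv2.imread('pics/scene3.png')[90:290,130:390]
cv2.imwrite('pics/scc3.png',cv2.resize(b,None,fx=3,fy=3,interpolation=cv2.INTER_CUBIC))"
```

```text
14.75 [ 0.55923104 -0.17021816  0.23831727] [-0.17110693 -0.70370744 -2.12918322] [-0.05081064  0.1074539   0.01644328] [-0.00056792  0.00066373 -0.00090484 -0.00111705 -0.00139978  0.00015028] 0.18038296194165254 24.979239106178284
```

View pics/scc3.png

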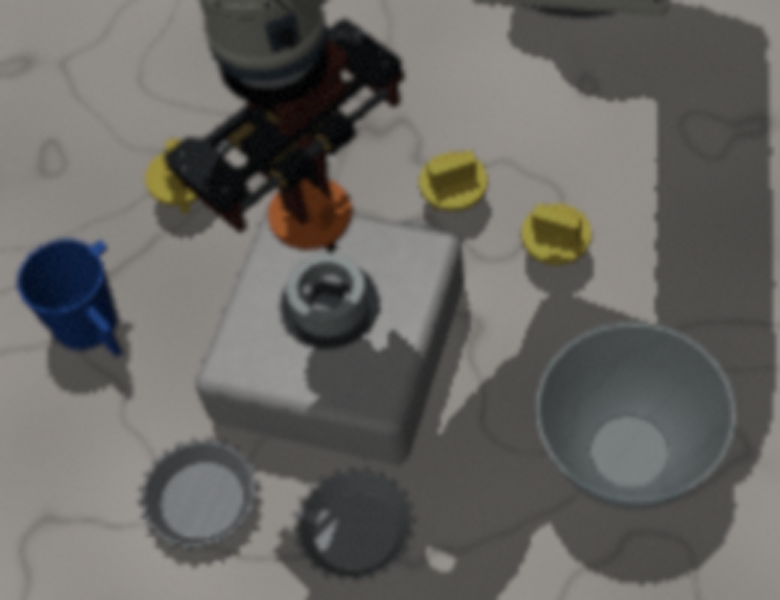

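The cap, at (310,215) in the crop, hangs level in the gripper well above the open hub at (328,295). The tins, the cup and the bowl stand where they did. I'll hand in.

```bash
python3 -c "
from plant import manip
print(manip.sign_off())"
```

```text
the job is handed in; nothing more can be done
None
```

The cap loosened anticlockwise: I turned it to its end stop, lifted it straight off, and handed in with it level in the gripper about 10 cm above the hub, touching nothing; the bowl, cup and tins were not disturbed.

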